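# Slide the wooden tag along the rail into the corner pocket of the stamping jig

## Robot

A 7-joint arm with a two-finger parallel gripper is mounted at the origin on a cart in front of the work surface, level with it; the furniture and walls round the work are solid. World frame = base frame: x ahead of the robot, y to its left, z up, the work surface at z = 0. Lengths are in m, angles in rad, forces in N, time in s.
With the tool pointing down it reaches from about 0.35 to 0.9 m from the base axis. Payload 8.1 kg.
Tool frame: the origin (TCP) lies at the very end of the fingers, on their centre line; the grasp point (between the pads) lies 19 mm behind it (manip.tcp_to_grasp is the distance from the TCP to the grasp point, in m); z points along the fingers, y is the direction in which the jaws open and shut (so a half turn about z gives the same grasp; the last joint's range is limited). The gripper opens to 85 mm and grips with 20 to 120 N. Pads are 22 mm wide; open, the fingers measure 114 mm over their backs; the gripper's body (76 mm by 85 mm) begins 54 mm behind the grasp point. The pads swing forward as they close: fully open they stand 13 mm farther back than shut.
Start: joints at [-0.103, 0.434, 0.025, 1.573, -0.012, 1.134, -0.075], TCP at [0.625, -0, 0.231] pointing down, gripper open.
Joint ranges: [-2.62, 2.62], [-0.44, 2.09], [-1.27, 1.32], [0.08, 2.57], [-1.32, 4.46], [0.12, 2], [-2.74, 2.74]. Speed limits (rad/s): [2.22, 2.22, 3.01, 3.01, 3.14, 3.14, 3.14].

## Interface

Orientations are given as a unit quaternion [w, x, y, z].
In Python, from workcell import get_state, vision, ticket, manip gives the robot as it stands.
- The arm moves only by the shell command python3 -m handwheel 'ROWS' [FORCE]. ROWS is JSON, a list of rows, each a list of 3 entries, a list of its own where there are three numbers: the closure, from 0 (fully open) to 1 (shut), then the shift along the world's x, y, z scaled (see below), then the turn about the world's z scaled (see below). A call has 1 to 20 rows; each row shifts and turns the commanded pose from where the row before left it; what a row does not reach is not made up. The controller multiplies each number of a shift by 0.25 m and each number of a turn by 2 pi rad. A row lasts 1/10 s, in which the tool goes at most 50 mm and 8.59 degrees, less where a joint would pass 70% of its speed; a pose out of reach is approached as far as the arm can. A call with a number of a shift or a turn outside -1 to 1 is refused whole. A call with a gripper value outside its range is refused whole. The fingers move at their own pace and stop on an object; FORCE is the grip in N (left out, the last holds). Time passes only in rows, so rows that do not move let the fingers close. It gives the time, the measured TCP pose, the force and the opening at its end, in the units of the state.
- get_state(): the state, without advancing time (a new reading comes with each control period).
- vision.grab_frame(name): name is "scene" or "side" or "wrist"; returns a dict with "frame" (480x640x3 uint8, red, green, blue), "z_map" (480x640 float32, m along the optical axis (not along the pixel's ray), 0 where there is no reading), "fx", "fy", "cx", "cy" (pixels), "extrinsics" (4x4, takes a point from world to camera coordinates); the wrist camera has in their place "tool_from_camera" (4x4, takes a point from camera to tool coordinates, whose origin is the TCP and whose axes are the flange's). Camera axes: x right, y down, z forward; pixel columns grow to the right and rows downward; lengths in m; the calibration is good to about 2 mm. A picture is of the moment at which its call begins: read the wrist's pose just before it.
- ticket.job_done(): hands the job in, once; it reports no verdict.
The state is a dict: "clock": time; "q": joint angles; "dq": joint speeds; "joint_efforts": joint torques, N m; "position": TCP position; "tool_rot": TCP orientation; "ft_force": force on the tool from outside, world axes, zero at the start; "ft_torque": the same for the moment, N m; "opening": finger opening in m.
Only numpy, scipy, OpenCV 4.12 (cv2) and the standard library are available. Lean on these libraries where they do the work, as an engineer would, in place of code of your own. Each camera call takes 0.05 s, during which the arm holds its last target.

## Task

Get the loose wooden tag ready for date stamping: with the fingertips push it across the jig's plate until its long side lies flat against the back rail, there in the middle stretch of the jig, then slide it along the rail, keeping it against the rail all the way, into the corner pocket at the end where the date stamp stands, until it is fully home against the end stop and the rail. Never pick the tag up or tip it: it stays flat on the plate; and leave the date stamp, the label roll and the marker where they are.

Things in the scene. Friction and masses are not known exactly. Their poses are not given: they have to be found in the camera images.
- jig: Stamping jig, fixed: white plate 180 mm (x) by 350 mm (y), top at z = 8 mm, origin at the centre of its underside. x points away from the robot, y to the left (turned up to 15 degrees). Metal walls on it, tops at z = 24 mm: back rail along y, face at x = +70 mm; end stops, faces at y = +/-150 mm, from the rail forward to x = 14 mm. Bare in front of the rail from x = -90 mm.
- pocket_left (a point): Corner pocket at the jig's left (+y) end, between rail, end stop and a front lip 10 mm thick whose inner face is at jig x = +24 mm (pocket 46 mm wide) and which runs from the stop inward to y = 115 mm, with a rounded nose. The point is where the centre of the tag's underside lies when the tag is home: jig x = +50, y = +120, z = 8 mm. Axes as the jig's.
- pocket_right (a point): The same pocket mirrored at the jig's right (-y) end: the point is at jig x = +50, y = -120, z = 8 mm. Axes as the jig's.
- tag: Flat rectangular tag of pale wood with a small dark eyelet near one end, 40 mm (its x) by 60 mm (its y) by 9 mm thick, about 30 g; origin at the centre of its underside. Lies loose on the plate near the middle of the jig, its centre 30 to 55 mm short of its place against the rail, long side roughly along the rail but turned by up to 25 degrees. Either end may lead.
- date_stamp: Hand date stamp, black foot 26 x 44 mm with a round upright handle, 70 mm tall, standing loose on the table just beyond one end of the jig (the end varies: sign of its y in the jig's frame); it marks the pocket to use. Origin at the centre of its underside.
- label_roll: Roll of white labels lying flat, 70 x 77 mm, 28 mm high, loose on the table just beyond the other end of the jig. Origin at the centre of its underside.
- marker_a: Marker pen 135 mm long, about 17 mm thick, lying loose on the table along the front edge of the jig, between jig and robot; origin at its middle, underside.
Mind the look-alikes: they are no part of the job. What is shaped like the tag but pink is not meant. Of the things shaped like the date_stamp, the black one is meant.

How it is judged:
By the outcome, as a careful person would: the job done as asked, in the order asked, and still so for the second after the job is handed in, with the robot touching nothing.
It also fails if it takes over 48 s, if anything falls off the work surface, if the arm or the gripper's body presses on something with over 40 N, if the wrist force passes 120 N, or if a joint passes its speed limit or range.

## Working session

There is one attempt and no reset: what is moved stays moved. The work goes in short steps, Python scripts to look and compute and a shell command to move; the robot and the scene stay as the last step left them, time stands still between calls to the robot, and variables do not carry over. Pictures are saved under pics/ and viewed, and the job is handed in when it is done.

```bash
ls; mkdir -p pics; python3 - <<'E'
from workcell import get_state, vision, ticket, manip
import cv2,numpy as np
s=get_state(); print(s); print(manip.tcp_to_grasp)
for n in ("scene","side"):
    f=vision.grab_frame(n); cv2.imwrite(f"pics/{n}0.png",f["frame"][:,:,::-1]); np.savez(f"pics/{n}0.npz",**{k:v for k,v in f.items()})
    print(n,f["fx"],f["cx"],f["cy"],f["extrinsics"])
E
```

```text
pics
{'clock': 0.0, 'q': array([-0.10259987,  0.43521197,  0.02495958,  1.57414602, -0.01157848,
        1.13400838, -0.07511376]), 'dq': array([ 0.00037991,  0.00334721, -0.0013568 ,  0.00181875, -0.00022876,
        0.00228372,  0.00156173]), 'joint_efforts': array([ 8.97134169e-05, -6.70461059e+01,  1.02531374e+00, -3.16203833e+01,
        1.55155628e-02,  1.25530543e-02, -1.11555586e-06]), 'position': array([ 6.24464427e-01, -5.88486946e-05,  2.30513753e-01]), 'tool_rot': array([-5.16331562e-04,  7.07128797e-01,  7.07084295e-01, -6.30021677e-04]), 'ft_force': array([-0.07915081, -0.30829008,  0.28349545]), 'ft_torque': array([0.00908346, 0.00928193, 0.00523317]), 'opening': 0.08512753527001594}
0.0187
scene 510.7024592854862 328.7049650960955 241.81005394112648 [[-0.7823065  -0.62265893 -0.01709935  0.44615762]
 [-0.46759489  0.60517807 -0.64429382  0.24427896]
 [ 0.41152345 -0.49603968 -0.76458687  0.81872867]
 [ 0.          0.          0.          1.        ]]
side 456.34483029013916 312.3050040239649 244.41546526298583 [[-0.99918525  0.03937715 -0.00884784  0.53829366]
 [ 0.03171781  0.63058753 -0.77546976  0.00580164]
 [-0.02495645 -0.77511857 -0.63132272  0.97016375]
 [ 0.          0.          0.          1.        ]]
```

View pics/scene0.png

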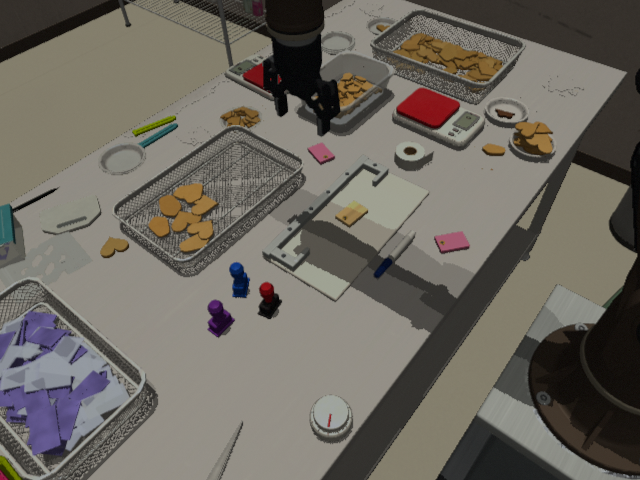

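View pics/side0.png

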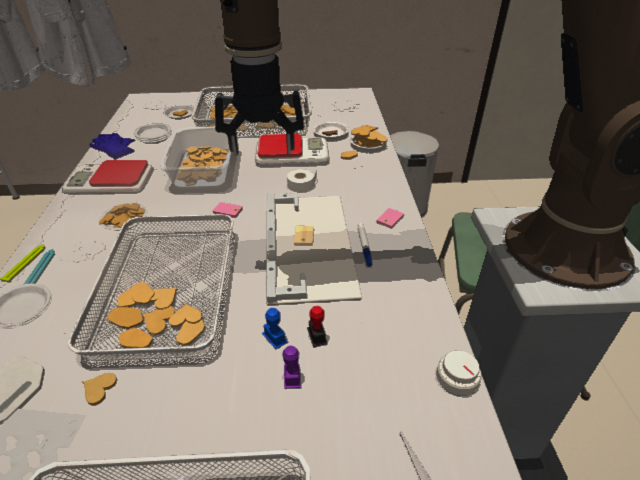

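The pictures show the white jig with the pale tag (scene px 351,213). There are stamps with blue, purple and black/red bodies at its +y end, the roll at its −y end, the marker along the front, and two pink tags off the jig. I'll enlarge the crops to check this.

```bash
python3 - <<'E'
import cv2,numpy as np
a=cv2.imread("pics/scene0.png"); c=a[140:350,200:480]; cv2.imwrite("pics/crop1.png",cv2.resize(c,None,fx=2.85,fy=2.85,interpolation=cv2.INTER_CUBIC))
a=cv2.imread("pics/side0.png"); c=a[180:395,230:400]; cv2.imwrite("pics/crop2.png",cv2.resize(c,None,fx=2.75,fy=2.75,interpolation=cv2.INTER_CUBIC))
E
```

```text
(no output)
```

View pics/crop1.png

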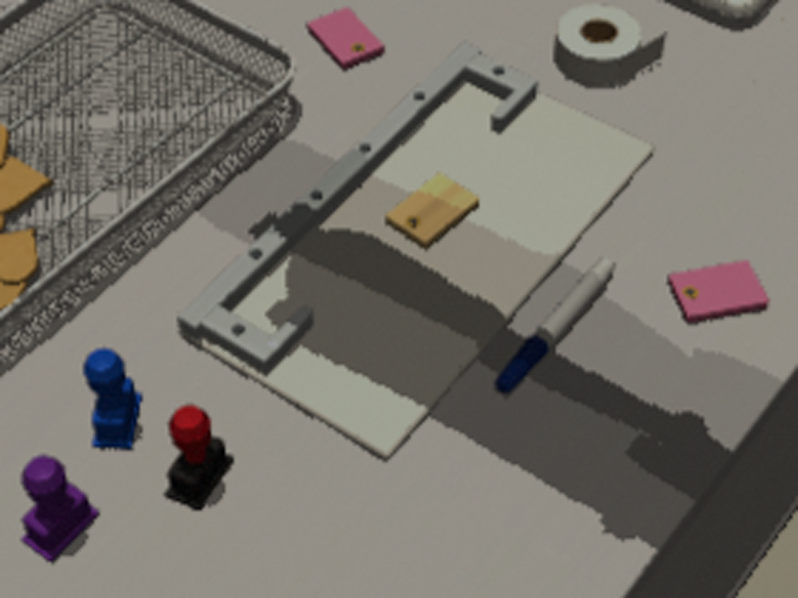

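View pics/crop2.png

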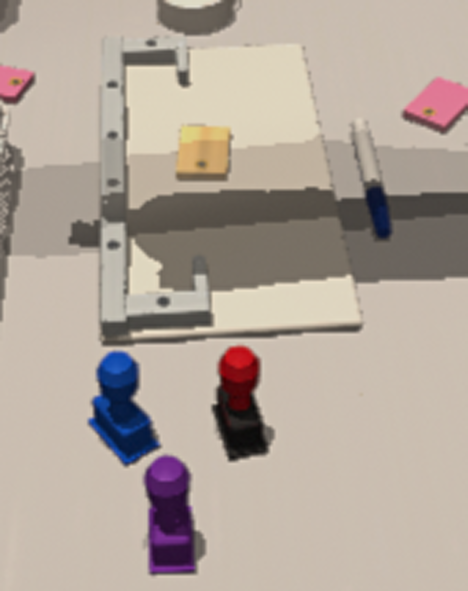

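```bash
cat > h.py <<'E'
import numpy as np,cv2
from scipy.optimize import least_squares
def load(n): 
    d=np.load(n,allow_pickle=True); return {k:d[k] for k in d.files}
def proj(f,P):
    P=np.atleast_2d(P); E=f["extrinsics"]; c=P@E[:3,:3].T+E[:3,3]
    return np.c_[f["fx"]*c[:,0]/c[:,2]+f["cx"], f["fy"]*c[:,1]/c[:,2]+f["cy"]]
def unproj(f,uv,z):
    E=np.array(f["extrinsics"]); uv=np.atleast_2d(uv); R=E[:3,:3]; o=-R.T@E[:3,3]
    d=np.c_[(uv[:,0]-f["cx"])/f["fx"],(uv[:,1]-f["cy"])/f["fy"],np.ones(len(uv))]@R
    return o+d*((z-o[2])/d[:,2])[:,None]
def tf(p,L):
    L=np.atleast_2d(np.array(L,float)); c,s=np.cos(p[2]),np.sin(p[2])
    return np.c_[p[0]+c*L[:,0]-s*L[:,1],p[1]+s*L[:,0]+c*L[:,1],L[:,2]]
def inv(p,W):
    W=np.atleast_2d(W); c,s=np.cos(p[2]),np.sin(p[2]); d=W[:,:2]-np.array(p[:2])
    return np.c_[c*d[:,0]+s*d[:,1],-s*d[:,0]+c*d[:,1]]
E
python3 - <<'E'
from h import *
sc,si=load("pics/scene0.npz"),load("pics/side0.npz")
c1=lambda u:np.array(u)/2.85+[200,140]-.3; c2=lambda u:np.array(u)/2.75+[230,180]-.3
obs=[(sc,c1([387,453]),[-.09,.175,.008]),(sc,c1([653,149]),[-.09,-.175,.008]),(si,c2([303,45]),[-.09,-.175,.008]),(si,c2([361,323]),[-.09,.175,.008])]
r=least_squares(lambda p:np.concatenate([(proj(f,tf(p,L))[0]-u) for f,u,L in obs]),[.6,0,0],x_scale=[.1,.1,.1])
J=r.x; print("jig",J,np.rad2deg(J[2]),r.fun.round(1))
A=unproj(sc,c1([[387,215],[437,173],[478,203],[426,238]]),.017)
B=unproj(si,c2([[177,171],[182,125],[231,126],[228,172]]),.017)
for W in(A,B):
    print(W.round(4).tolist()); print((inv(J,W)*1000).round(1).tolist(), W.mean(0), inv(J,W.mean(0)[None])*1000)
np.save("J.npy",J)
for n,f in(("scene",sc),("side",si)):
    im=cv2.resize(np.ascontiguousarray(f["frame"][:,:,::-1]),None,fx=4,fy=4,interpolation=cv2.INTER_CUBIC)
    def poly(L,col,cl=True):
        cv2.polylines(im,[np.int32(((proj(f,tf(J,L))+.5)*4-.5)*1)],cl,col,1)
    poly([[-.09,-.175,.008],[-.09,.175,.008],[.09,.175,.008],[.09,-.175,.008]],(0,255,0))
    poly([[.014,.15,.024],[.07,.15,.024],[.07,-.15,.024],[.014,-.15,.024]],(0,0,255),False)
    poly([[.024,.15,.024],[.024,.115,.024]],(255,0,0),False)
    poly([[.024,-.15,.024],[.024,-.115,.024]],(255,0,0),False)
    x0,y0,w,h=(255,145,180,160) if n=="scene" else (260,185,105,125)
    cv2.imwrite(f"pics/ov_{n}.png",im[y0*4:(y0+h)*4,x0*4:(x0+w)*4])
E
```

```text
jig [ 0.54798747 -0.0406741   0.03079875] 1.7646385573174448 [-1.3  1.7  0.7 -0.6 -0.5 -1.8  0.1 -0.9]
[[0.5768, -0.0312, 0.017], [0.5737, -0.0877, 0.017], [0.5315, -0.0813, 0.017], [0.5408, -0.0305, 0.017]]
[[29.1, 8.6], [24.2, -47.8], [-17.8, -40.1], [-6.9, 10.4]] [ 0.55567973 -0.05768783  0.017     ] [[  7.16469531 -17.24253555]]
[[0.5762, -0.0258, 0.017], [0.5717, -0.0847, 0.017], [0.5323, -0.0813, 0.017], [0.537, -0.0226, 0.017]]
[[28.6, 14.0], [22.3, -44.7], [-16.9, -40.2], [-10.4, 18.4]] [ 0.55429078 -0.05359779  0.017     ] [[  5.90235268 -13.11166434]]
```

View pics/ov_scene.png

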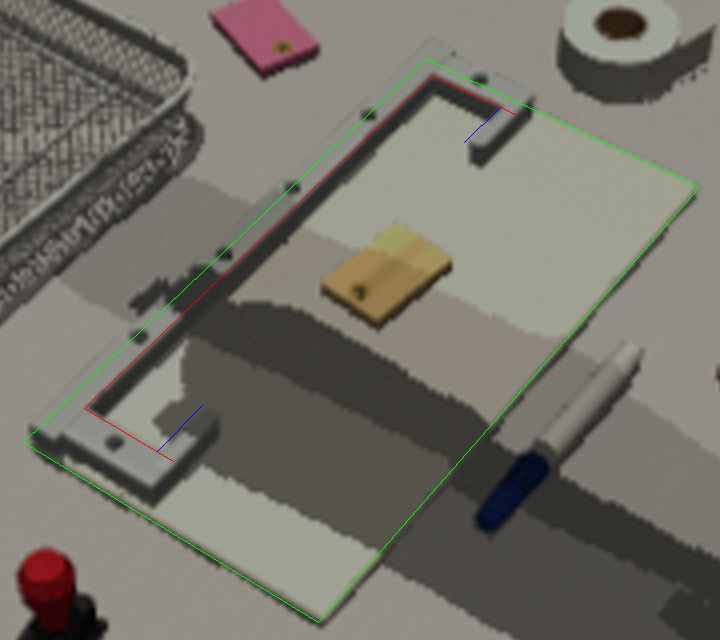

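View pics/ov_side.png

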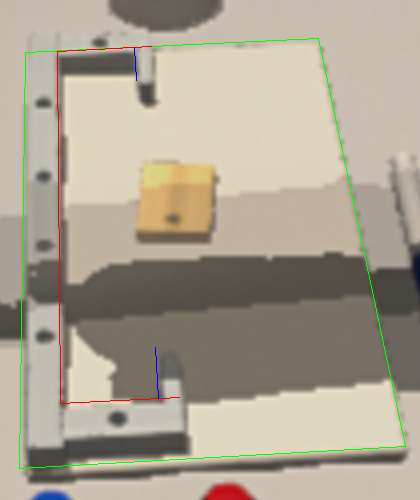

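The overlays fit to a few millimetres. The black stamp is at the +y end, so the pocket is pocket_left. I'll refine the poses with the wrist view.

```bash
python3 - <<'E'
from workcell import get_state, vision
from h import *
from scipy.spatial.transform import Rotation as Ro
s=get_state(); f=vision.grab_frame("wrist")
q=s["tool_rot"]; T=np.eye(4); T[:3,:3]=Ro.from_quat([q[1],q[2],q[3],q[0]]).as_matrix(); T[:3,3]=s["position"]
W=T@f["tool_from_camera"]; f=dict(f); f["extrinsics"]=np.linalg.inv(W); print(W.round(3), f["fx"],f["fy"])
np.savez("pics/w0.npz",**f); cv2.imwrite("pics/w0.png",f["frame"][:,:,::-1])
E
```

```text
[[ 1.    -0.    -0.001  0.626]
 [-0.001 -0.947 -0.322  0.084]
 [-0.001  0.322 -0.947  0.374]
 [ 0.     0.     0.     1.   ]] 422.19519083713266 422.19519083713266
```

View pics/w0.png

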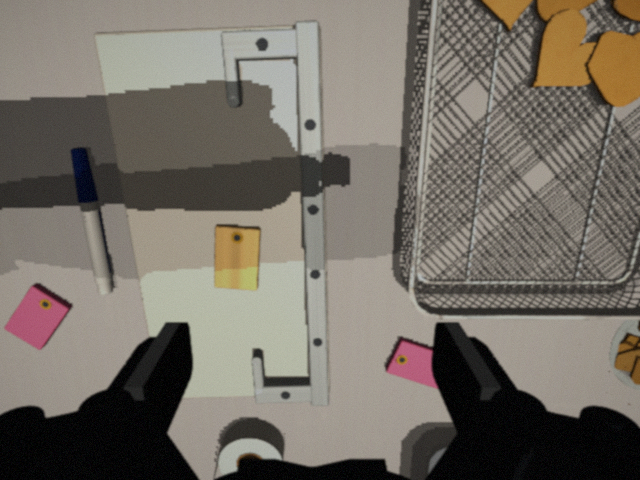

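The wrist view shows the whole jig, with the tag at (237,257), the left pocket at the top (265,75) and the right pocket at the bottom. I'll enlarge it to read the corners.

```bash
python3 - <<'E'
import cv2
a=cv2.imread("pics/w0.png")
for n,(x,y,w,h,k) in dict(wa=(85,10,260,150,3),wb=(190,205,160,110,5),wc=(85,310,260,110,3)).items():
    cv2.imwrite(f"pics/{n}.png",cv2.resize(a[y:y+h,x:x+w],None,fx=k,fy=k,interpolation=cv2.INTER_CUBIC))
E
```

```text
(no output)
```

View pics/wa.png

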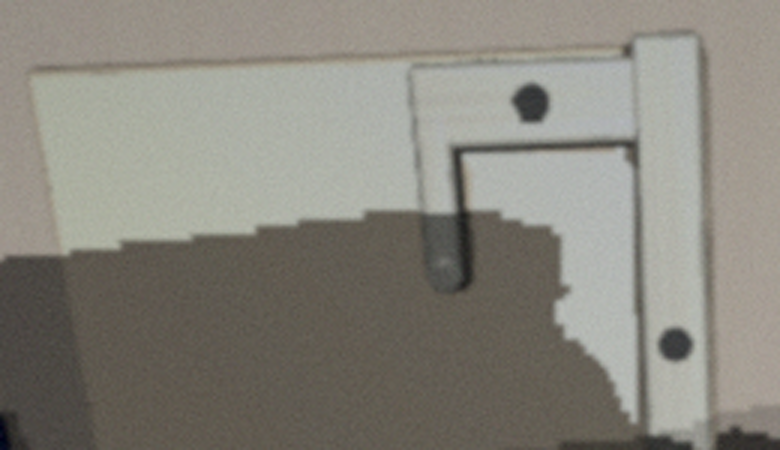

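View pics/wb.png

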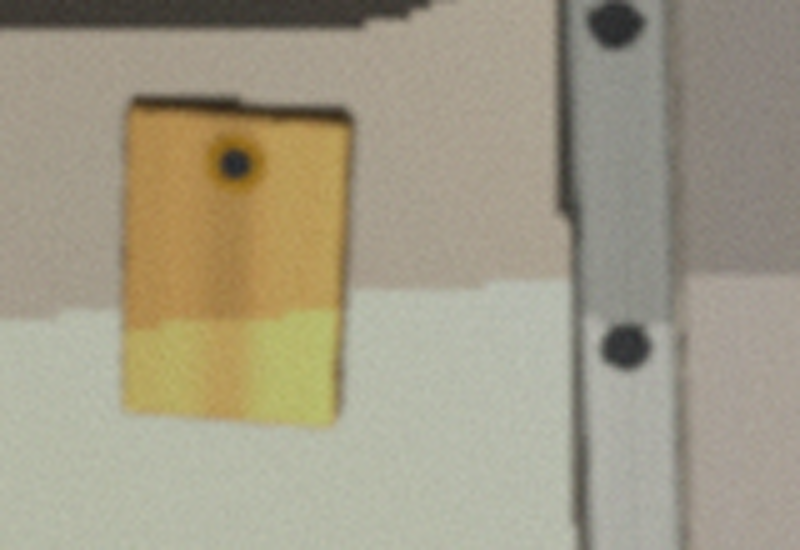

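View pics/wc.png

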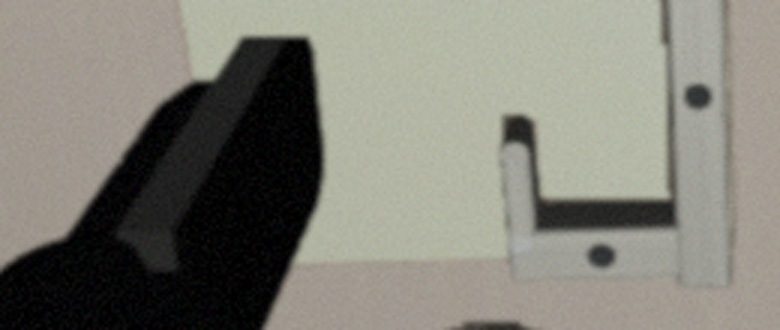

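```bash
python3 - <<'E'
from h import *
f=load("pics/w0.npz")
k=lambda o,s:(lambda u:(np.array(u)+.5)/s-.5+o)
a,b,c=k([85,10],3),k([190,205],5),k([85,310],3)
obs=[(a([32,71]),[-.09,.175,.008]),(a([455,146]),[.024,.15,.024]),(a([636,141]),[.07,.15,.024]),(c([533,228]),[.024,-.15,.024]),(c([678,226]),[.07,-.15,.024])]
r=least_squares(lambda p:np.concatenate([(proj(f,tf(p,L))[0]-u) for u,L in obs]),[.55,0,0],x_scale=.1)
J=r.x; print("jig",J,np.rad2deg(J[2]),r.fun.round(1)); np.save("J.npy",J)
o2=[(b([131,106]),[-.02,.03,.017]),(b([349,120]),[.02,.03,.017]),(b([336,425]),[.02,-.03,.017]),(b([125,410]),[-.02,-.03,.017])]
r=least_squares(lambda p:np.concatenate([(proj(f,tf(p,L))[0]-u) for u,L in o2]),[.55,0,0],x_scale=.1)
t=r.x; print("tag",t,np.rad2deg(t[2]),r.fun.round(1)); print("tag in jig",inv(J,t[None,:2])*1000,np.rad2deg(t[2]-J[2]))
E
```

```text
jig [ 0.54926041 -0.04055389  0.03107938] 1.780717253182421 [-2.5 -1.9  0.9  1.   0.6  0.6  1.6  0.8 -0.4  0.2]
tag [ 0.55735241 -0.0560018  -0.08289792] -4.749701131418779 [-1.  -0.6  0.7  0.1  0.6  0.4 -0.3  0.2]
tag in jig [[  7.60806382 -15.6919028 ]] -6.530418384601201
```

The tag is chosen by its description: pale wood at scene (351,213). The pink tags at (320,153) and (452,242) are rejected. The black-footed stamp at (268,300) is meant, not the blue one at (240,280) or the purple one at (219,318). First move: turn the jaws along the rail, half-close them, and go to a spot in front of the tag at height.

```bash
python3 -m handwheel '[[0.65,[-0.0435,-0.0203,-0.062],-0.0223],[0.65,[-0.0435,-0.0203,-0.062],-0.0223],[0.65,[-0.0435,-0.0203,-0.062],-0.0223],[0.65,[-0.0435,-0.0203,-0.062],-0.0223],[0.65,[-0.0435,-0.0203,-0.062],-0.0223],[0.65,[-0.0435,-0.0203,-0.062],-0.0223],[0.65,[-0.0435,-0.0203,-0.062],-0.0223],[0.65,[-0.0435,-0.0203,-0.062],-0.0223],[0.65,[-0.0435,-0.0203,-0.062],-0.0223],[0.65,[-0.0435,-0.0203,-0.062],-0.0223],[0.65,[-0.0435,-0.0203,-0.062],-0.0223],[0.65,[0,0,0],0],[0.65,[0,0,0],0]]' 30
cat > look.py <<'E'
import sys
from workcell import get_state, vision
from h import *
from scipy.spatial.transform import Rotation as Ro
n=sys.argv[1]; s=get_state(); f=dict(vision.grab_frame("wrist"))
q=s["tool_rot"]; T=np.eye(4); T[:3,:3]=Ro.from_quat([q[1],q[2],q[3],q[0]]).as_matrix(); T[:3,3]=s["position"]
f["extrinsics"]=np.linalg.inv(T@f["tool_from_camera"]); np.savez(f"pics/{n}.npz",**f); cv2.imwrite(f"pics/{n}.png",f["frame"][:,:,::-1])
J=np.load("J.npy"); print(round(s["clock"],2),s["position"].round(4),"jig mm",(inv(J,s["position"][None])*1000).round(1),"tool y axis deg",np.rad2deg(np.arctan2(T[1,1],T[0,1])).round(2),"F",s["ft_force"].round(1),"open",round(s["opening"],4), "z axis",T[:3,2].round(4))
E
python3 look.py w1
```

```text
clock: 1.45
position: [0.5057, -0.0557, 0.061]
tool_rot: [0.0, 1.0, 0.017, -0.0]
ft_force: [-0.4, -0.1, 0.7]
opening: 0.0303
1.45 [ 0.5057 -0.0557  0.061 ] jig mm [[-44.  -13.7]] tool y axis deg -88.08 F [-0.4 -0.1  0.7] open 0.0303 z axis [-2.e-04 -2.e-04 -1.e+00]
```

View pics/w1.png

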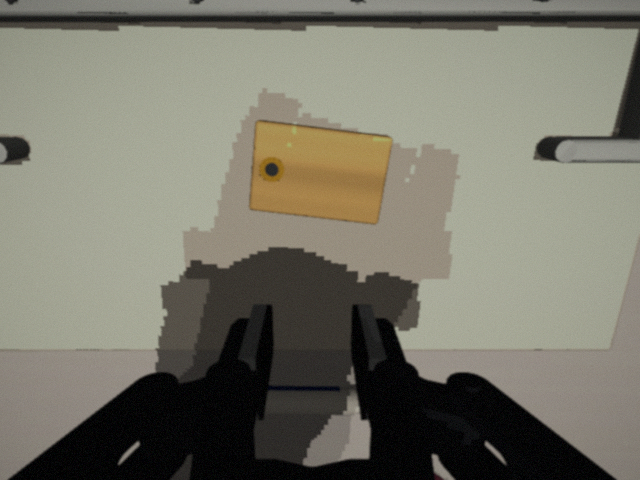

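The wrist view shows the tag centred between the fingers (tag at 320,170; fingers at 255–375), and the eyelet points to +y. Next I'll lower and push, after refitting the tag.

```bash
python3 - <<'E'
from h import *
f=load("pics/w1.npz"); J=np.load("J.npy")
o2=[([378,223],[-.02,-.03,.017]),([250,209],[-.02,.03,.017]),([257,121],[.02,.03,.017]),([391,137],[.02,-.03,.017])]
r=least_squares(lambda p:np.concatenate([(proj(f,tf(p,L))[0]-u) for u,L in o2]),[.55,-.05,0],x_scale=.1)
t=r.x; print("tag",t,np.rad2deg(t[2]),r.fun.round(1)); print("tag in jig",inv(J,t[None,:2])*1000,np.rad2deg(t[2]-J[2]))
# rail face points: predicted pixels
print(proj(f,tf(J,[[.07,.06,.024],[.07,-.09,.024],[.07,.06,.008],[.07,-.09,.008],[-.09,0.05,.008],[-.09,-.1,.008]])).round(1))
E
python3 -m handwheel '[[0.65,[0,0,-0.1],0],[0.65,[0,0,-0.08],0],[0.65,[0,0,-0.016],0],[0.65,[0,0,0],0],[0.65,[0,0,0],0]]'
```

```text
tag [ 0.55690133 -0.05655331 -0.07979313] -4.571809688012173 [ 0.4  1.2 -1.   1.1 -1.9 -1.   2.5 -0.8]
tag in jig [[  7.14006317 -16.22913115]] -6.3525269411945935
[[121.1  12.9]
 [513.8  13.8]
 [137.4  20.1]
 [496.4  20.9]
 [194.8 350.6]
 [472.7 350.9]]
clock: 2.0
position: [0.5064, -0.0559, 0.0128]
tool_rot: [-0.0, 1.0, 0.015, 0.001]
ft_force: [0.2, 0.5, -0.4]
opening: 0.0299
```

```bash
python3 -m handwheel '[[0.65,[0.024,0.0007,-0.004],0],[0.65,[0.024,0.0007,-0.002],0],[0.65,[0.016,0.0005,0],0],[0.65,[0.016,0.0005,0],0],[0.65,[0.016,0.0005,0],0],[0.65,[0.016,0.0005,0],0],[0.65,[0.016,0.0005,0],0],[0.65,[0.016,0.0005,0],0],[0.65,[0.016,0.0005,0],0],[0.65,[0.016,0.0005,0],0],[0.65,[0.016,0.0005,0],0],[0.65,[0,0,0],0]]'; python3 look.py w2
```

```text
clock: 3.2
position: [0.5541, -0.0543, 0.0103]
tool_rot: [0.0, 1.0, 0.015, 0.0]
ft_force: [0.2, 0.5, 0.3]
opening: 0.0297
3.2 [ 0.5541 -0.0543  0.0103] jig mm [[  4.5 -13.9]] tool y axis deg -88.3 F [0.2 0.5 0.3] open 0.0297 z axis [ 6.e-04 -1.e-04 -1.e+00]
```

View pics/w2.png

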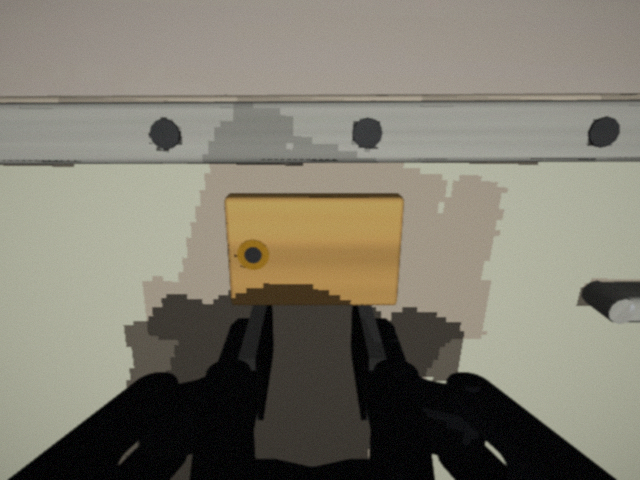

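The tag is flush on both fingertips and parallel to the rail. I'll measure the gap that is left.

```bash
python3 - <<'E'
from h import *
f=load("pics/w2.npz"); J=np.load("J.npy")
print("tag back edge",(inv(J,unproj(f,[[227,197],[403,197]],.017))*1000).round(1))
print("tag front edge",(inv(J,unproj(f,[[232,304],[398,305]],.017))*1000).round(1))
print("rail top edge",(inv(J,unproj(f,[[50,163],[320,161],[560,160]],.024))*1000).round(1))
E
```

```text
tag back edge [[ 56.9  14.8]
 [ 56.8 -43.4]]
tag front edge [[ 17.5  15.6]
 [ 17.  -44.3]]
rail top edge [[ 69.3  66.8]
 [ 69.7 -15.8]
 [ 69.9 -89.1]]
```

```bash
python3 -m handwheel '[[0.65,[0.016,0.0005,0],0],[0.65,[0.016,0.0005,0],0],[0.65,[0.012,0.0004,0],0],[0.65,[0.004,0,0],0],[0.65,[0,0,0],0]]'; python3 -m handwheel '[[0.65,[0.004,0,0],0]]';  python3 -m handwheel '[[0.65,[0.004,0,0],0]]'
```

```text
clock: 3.75
position: [0.5656, -0.054, 0.0103]
tool_rot: [0.0, 1.0, 0.015, 0.0]
ft_force: [1.1, 0.1, -0.3]
opening: 0.0298
clock: 3.85
position: [0.5662, -0.0541, 0.0103]
tool_rot: [-0.0, 1.0, 0.015, -0.0]
ft_force: [-1.0, 0.1, -0.1]
opening: 0.0296
clock: 3.95
position: [0.5667, -0.0541, 0.0102]
tool_rot: [-0.0, 1.0, 0.015, -0.001]
ft_force: [-3.3, 0.2, 2.1]
opening: 0.0299
```

```bash
python3 -m handwheel '[[0.65,[0.003,0,0],0],[0.65,[0,0,0],0]]'; python3 look.py w3; python3 - <<'E'
import cv2
a=cv2.imread("pics/w3.png"); cv2.imwrite("pics/w3c.png",cv2.resize(a[90:330,180:450],None,fx=2.5,fy=2.5,interpolation=cv2.INTER_CUBIC))
E
```

```text
clock: 4.15
position: [0.5667, -0.0541, 0.0101]
tool_rot: [-0.0, 1.0, 0.015, -0.001]
ft_force: [-5.7, -0.5, 3.6]
opening: 0.0301
4.15 [ 0.5667 -0.0541  0.0101] jig mm [[ 17.1 -14.1]] tool y axis deg -88.33 F [-5.7 -0.5  3.6] open 0.0301 z axis [-2.6e-03  2.0e-04 -1.0e+00]
```

View pics/w3c.png

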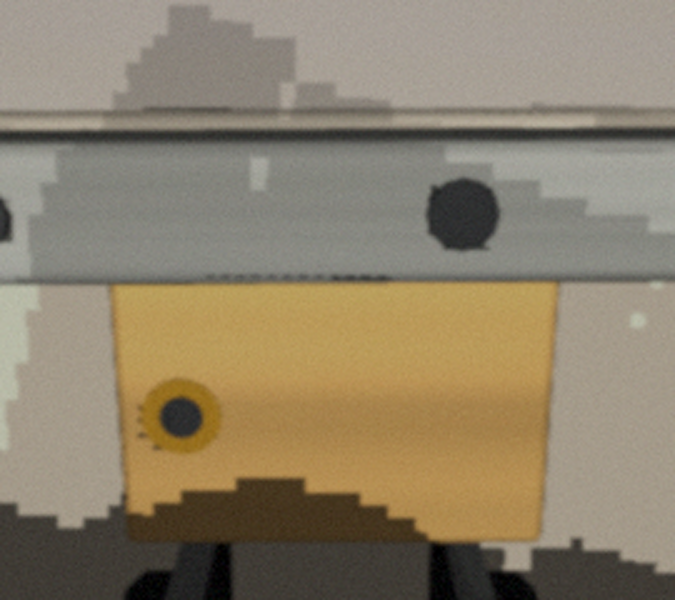

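The tag is flush on the rail in the middle stretch: the seam is closed along its full length at crop row 283, and the contact force is about 6 N. Now I'll retreat, lift, shut the fingers, turn back, and go behind the trailing (−y) end.

```bash
python3 -m handwheel '[[0.65,[-0.024,-0.0007,0],0],[0.65,[-0.024,-0.0007,0],0],[0.65,[0,0,0.08],0],[0.65,[0,0,0.08],0],[1,[0.0155,-0.02,0],0.0228],[1,[0.0155,-0.02,0],0.0228],[1,[0.0155,-0.02,0],0.0228],[1,[0.0155,-0.02,0],0.0228],[1,[0.0155,-0.02,0],0.0228],[1,[0.0155,-0.02,0],0.0228],[1,[0.0155,-0.02,0],0.0228],[1,[0.0155,-0.02,0],0.0228],[1,[0.0155,-0.02,0],0.0228],[1,[0.0155,-0.02,0],0.0228],[1,[0.0155,-0.02,0],0.0228],[1,[0,0,0],0],[1,[0,0,0],0]]' ; python3 look.py w4
```

```text
clock: 5.9
position: [0.5984, -0.1093, 0.0503]
tool_rot: [-0.0, 0.696, 0.718, 0.0]
ft_force: [-0.5, 0.4, 0.3]
opening: -0.0003
5.9 [ 0.5984 -0.1093  0.0503] jig mm [[ 47.  -70.3]] tool y axis deg 1.71 F [-0.5  0.4  0.3] open -0.0003 z axis [ 1.e-04  5.e-04 -1.e+00]
```

View pics/w4.png

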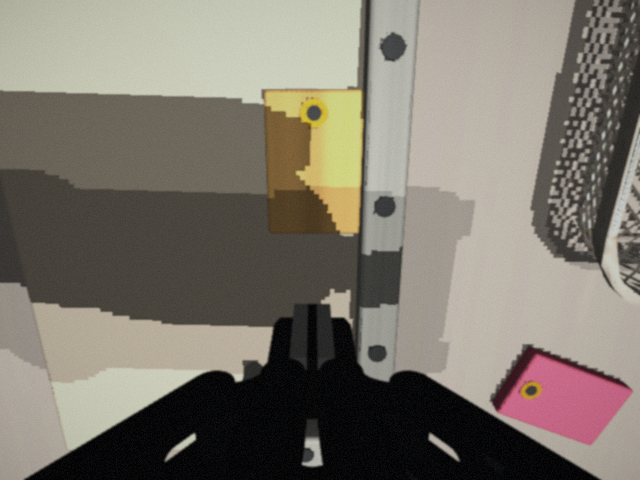

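The tag is still on the rail (265–363, 90–233) and the shut fingertips at (312,305) are behind its trailing end. I'll measure, then lower.

```bash
python3 - <<'E'
from h import *
f=load("pics/w4.npz"); J=np.load("J.npy")
print("tag corners",(inv(J,unproj(f,[[265,90],[363,90],[360,233],[270,233]],.017))*1000).round(1))
print("rail top edge",(inv(J,unproj(f,[[370,10],[364,180],[358,330]],.024))*1000).round(1))
print("tip",proj(f,[[0.5984,-.1093,.0503]]))
E
python3 -m handwheel '[[1,[0,0,-0.08],0],[1,[0,0,-0.06],0],[1,[0,0,-0.014],0],[1,[0,0,0],0],[1,[0,0,0],0]]'
```

```text
tag corners [[ 29.9  15.6]
 [ 68.6  15.6]
 [ 69.5 -43.8]
 [ 29.9 -43.7]]
rail top edge [[ 69.3  42.5]
 [ 69.5 -18.9]
 [ 69.3 -88.2]]
tip [[308.69552593 325.0554049 ]]
clock: 6.45
position: [0.599, -0.1093, 0.0122]
tool_rot: [0.0, 0.695, 0.719, 0.0]
ft_force: [-0.0, -0.2, -0.9]
opening: -0.0
```

```bash
python3 -m handwheel '[[1,[-0.007,0.016,-0.004],0],[1,[-0.001,0.016,-0.002],0],[1,[-0.0001,0.012,0],0],[1,[-0.0001,0.012,0],0],[1,[-0.0001,0.012,0],0],[1,[-0.0001,0.012,0],0],[1,[-0.0001,0.012,0],0],[1,[-0.0001,0.012,0],0],[1,[-0.0001,0.012,0],0],[1,[0,0,0],0]]' ; python3 look.py w5
```

```text
clock: 7.45
position: [0.5965, -0.0797, 0.0103]
tool_rot: [-0.0, 0.695, 0.719, 0.0]
ft_force: [0.3, -0.3, 0.7]
opening: -0.0
7.45 [ 0.5965 -0.0797  0.0103] jig mm [[ 46.  -40.6]] tool y axis deg 2.01 F [ 0.3 -0.3  0.7] open -0.0 z axis [-1.e-04  3.e-04 -1.e+00]
```

View pics/w5.png

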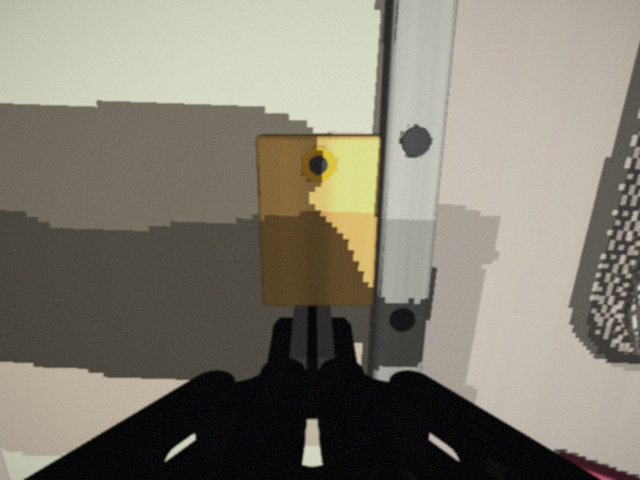

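```bash
python3 - <<'E'
from h import *
f=load("pics/w5.npz"); J=np.load("J.npy")
print("tag corners",(inv(J,unproj(f,[[257,136],[380,136],[376,304],[263,304]],.017))*1000).round(1))
print("rail top edge",(inv(J,unproj(f,[[395,10],[385,180]],.024))*1000).round(1))
a=cv2.imread("pics/w5.png"); cv2.imwrite("pics/w5c.png",cv2.resize(a[110:330,240:440],None,fx=2.7,fy=2.7,interpolation=cv2.INTER_CUBIC))
E
```

```text
tag corners [[ 29.6  31. ]
 [ 68.5  31.1]
 [ 70.3 -28. ]
 [ 29.5 -28.1]]
rail top edge [[69.6 65.4]
 [69.7 18.4]]
```

View pics/w5c.png

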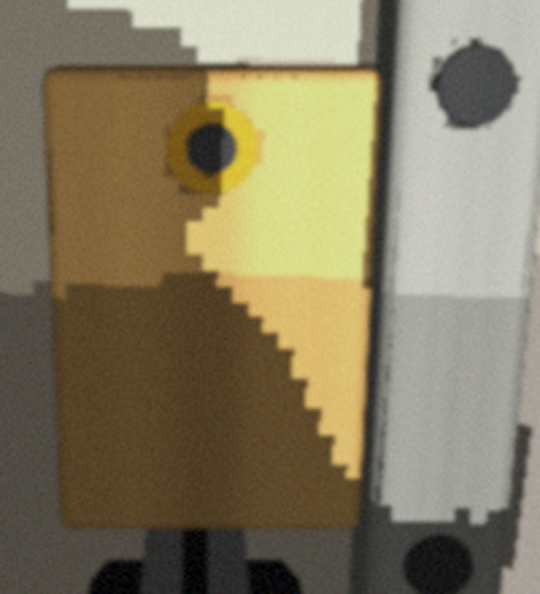

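The tag is square to the finger and its front edge is unchanged at jig x = 29.5, so it is still on the rail. I'll keep pushing with a small bias toward the rail.

```bash
python3 -m handwheel '[[1,[0,0.012,0],0],[1,[0,0.014,0],0],[1,[0,0.016,0],0],[1,[0,0.016,0],0],[1,[0,0.016,0],0],[1,[0,0.016,0],0],[1,[0,0.016,0],0],[1,[0,0.016,0],0],[1,[0,0.016,0],0],[1,[0,0.016,0],0],[1,[0,0.014,0],0],[1,[0,0.012,0],0],[1,[0,0,0],0]]' ; python3 look.py w6;python3 - <<'E'
import cv2
a=cv2.imread("pics/w6.png"); cv2.imwrite("pics/w6c.png",cv2.resize(a[0:330,200:460],None,fx=1.8,fy=1.8,interpolation=cv2.INTER_CUBIC))
E
```

```text
clock: 8.8
position: [0.5967, -0.0347, 0.0104]
tool_rot: [-0.0, 0.695, 0.719, 0.0]
ft_force: [0.0, 0.1, 0.2]
opening: 0.0002
8.8 [ 0.5967 -0.0347  0.0104] jig mm [[47.6  4.4]] tool y axis deg 2.02 F [0.  0.1 0.2] open 0.0002 z axis [ 2.e-04  3.e-04 -1.e+00]
```

View pics/w6c.png

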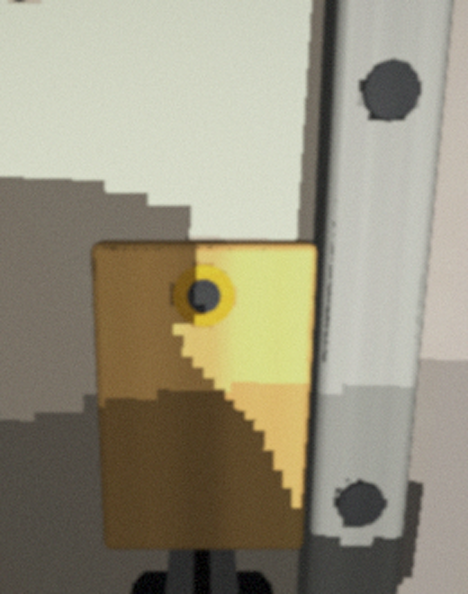

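```bash
python3 -m handwheel '[[1,[-0.0001,0.012,0],0],[1,[-0.0001,0.014,0],0],[1,[-0.0001,0.016,0],0],[1,[-0.0001,0.016,0],0],[1,[-0.0001,0.016,0],0],[1,[-0.0001,0.016,0],0],[1,[-0.0001,0.016,0],0],[1,[-0.0001,0.016,0],0],[1,[-0.0001,0.016,0],0],[1,[-0.0001,0.016,0],0],[1,[-0.0001,0.016,0],0],[1,[-0.0001,0.016,0],0],[1,[-0.0001,0.014,0],0],[1,[-0.0001,0.012,0],0],[1,[0,0,0],0]]' ; python3 look.py w7;python3 - <<'E'
import cv2
a=cv2.imread("pics/w7.png"); cv2.imwrite("pics/w7c.png",cv2.resize(a[0:330,200:460],None,fx=1.8,fy=1.8,interpolation=cv2.INTER_CUBIC))
E
```

```text
clock: 10.35
position: [0.5963, 0.0183, 0.0104]
tool_rot: [-0.0, 0.695, 0.719, 0.0]
ft_force: [0.6, 0.3, 0.1]
opening: 0.0
10.35 [0.5963 0.0183 0.0104] jig mm [[48.9 57.4]] tool y axis deg 2.01 F [0.6 0.3 0.1] open 0.0 z axis [ 2.e-04  3.e-04 -1.e+00]
```

View pics/w7c.png

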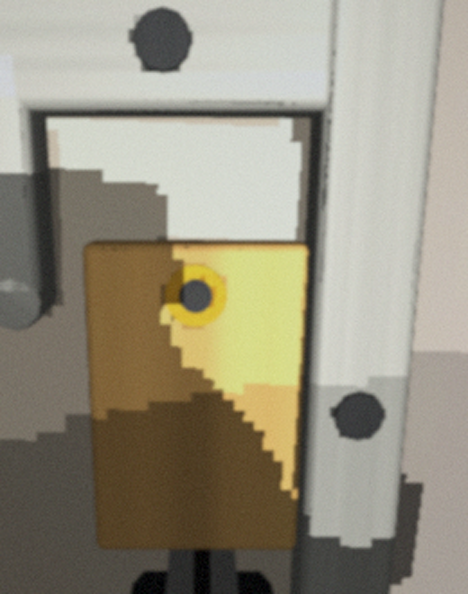

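```bash
python3 - <<'E'
from h import *
J=np.load("J.npy")
for n in("w5","w6","w7"):
    f=load(f"pics/{n}.npz"); im=f["frame"].astype(float)
    # tag edges by saturation at several rows
    hsv=cv2.cvtColor(f["frame"],cv2.COLOR_RGB2HSV)
    L=[];R=[]
    for v in (150,190,230,270,295):
        s=hsv[v,:,1]; u=np.where(s[230:400]>85)[0]+230
        L.append([u.min()-.5,v]);R.append([u.max()+.5,v])
    print(n,"L",(inv(J,unproj(f,L,.017))*1000).round(1)[:,0],"R",(inv(J,unproj(f,R,.017))*1000).round(1)[:,0], np.array(R)[:,0])
    print(" pred rail base/top u at rows", proj(f,tf(J,[[.07,inv(J,unproj(f,[[320,150]],.017))[0,1],z] for z in(.008,.017,.024)])).round(1).tolist())
E
```

```text
w5 L [29.  29.1 29.3 29.1 29.1] R [68.9 68.9 69.  69.1 69.2] [380.5 378.5 376.5 374.5 373.5]
 pred rail base/top u at rows [[379.7, 147.0], [384.0, 150.2], [387.7, 153.0]]
w6 L [28.9 29.  29.1 28.9 29.2] R [69.2 69.2 69.2 68.9 69. ] [376.5 374.5 372.5 369.5 368.5]
 pred rail base/top u at rows [[375.1, 147.0], [379.1, 150.2], [382.6, 153.0]]
w7 L [28.9 29.  28.7 28.8 28.7] R [68.9 68.8 68.8 68.8 68.9] [371.5 369.5 367.5 365.5 364.5]
 pred rail base/top u at rows [[371.3, 147.0], [375.1, 150.2], [378.4, 153.0]]
```

The tag edges stay at a constant jig x (within 0.3 mm), so it is still on the rail. It has entered the pocket mouth clear of the lip. I'll push the last 20 mm and then creep.

```bash
python3 -m handwheel '[[1,[0,0.012,0],0],[1,[0,0.016,0],0],[1,[0,0.016,0],0],[1,[0,0.016,0],0],[1,[0,0.012,0],0],[1,[0,0,0],0]]'; python3 -m handwheel '[[1,[0,0.005,0],0],[1,[0,0,0],0]]';python3 -m handwheel '[[1,[0,0.005,0],0],[1,[0,0,0],0]]'; python3 look.py w8
```

```text
clock: 11.0
position: [0.5963, 0.0366, 0.0103]
tool_rot: [-0.0, 0.694, 0.72, 0.0]
ft_force: [0.3, 0.6, 0.0]
opening: -0.0003
clock: 11.2
position: [0.5963, 0.037, 0.0103]
tool_rot: [0.0, 0.695, 0.719, 0.0]
ft_force: [0.1, -0.5, 0.6]
opening: 0.0003
clock: 11.4
position: [0.5963, 0.0382, 0.0104]
tool_rot: [0.0, 0.695, 0.719, 0.0]
ft_force: [0.1, 0.1, 0.4]
opening: 0.0001
11.4 [0.5963 0.0382 0.0104] jig mm [[49.4 77.2]] tool y axis deg 1.97 F [0.1 0.1 0.4] open 0.0001 z axis [ 1.e-04  1.e-04 -1.e+00]
```

View pics/w8.png

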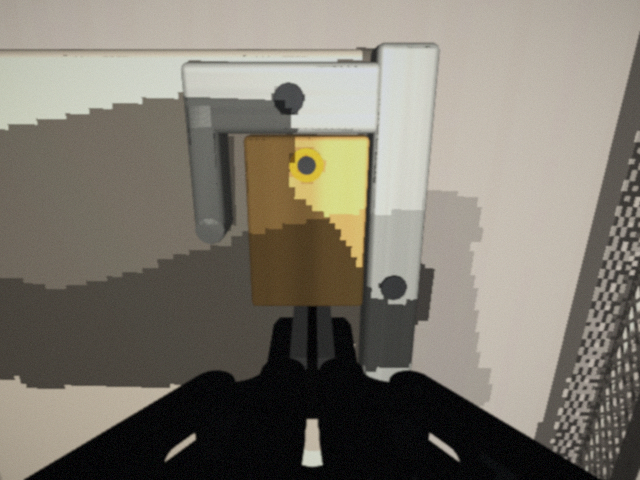

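The tag is almost home, with a sliver left at the stop around row 134. I'll creep until the force rises.

```bash
for i in 1; do python3 -m handwheel '[[1,[0,0.004,0],0],[1,[0,0,0],0]]'; done; python3 -m handwheel '[[1,[0,0.004,0],0],[1,[0,0,0],0]]'; python3 look.py w9
```

```text
clock: 11.65
position: [0.5962, 0.0393, 0.0103]
tool_rot: [-0.0, 0.695, 0.719, 0.0]
ft_force: [0.3, -0.7, -0.1]
opening: -0.0
clock: 11.85
position: [0.5962, 0.0396, 0.0103]
tool_rot: [0.0, 0.695, 0.719, -0.0]
ft_force: [0.3, -1.9, -0.6]
opening: 0.0003
11.85 [0.5962 0.0396 0.0103] jig mm [[49.4 78.6]] tool y axis deg 1.95 F [ 0.3 -1.9 -0.6] open 0.0003 z axis [-0.e+00 -6.e-04 -1.e+00]
```

```bash
python3 -m handwheel '[[1,[0,0.005,0],0],[1,[0,0,0],0]]';python3 -m handwheel '[[1,[0,0.004,0],0],[1,[0,0,0],0]]'; python3 look.py w10;python3 - <<'E'
import cv2
a=cv2.imread("pics/w10.png"); cv2.imwrite("pics/w10c.png",cv2.resize(a[40:330,170:450],None,fx=2,fy=2,interpolation=cv2.INTER_CUBIC))
E
```

```text
clock: 12.1
position: [0.5962, 0.0397, 0.0103]
tool_rot: [0.001, 0.695, 0.719, -0.001]
ft_force: [-0.6, -7.9, 1.6]
opening: -0.0
clock: 12.3
position: [0.5962, 0.0397, 0.0103]
tool_rot: [0.001, 0.696, 0.719, -0.001]
ft_force: [0.4, -8.4, 1.4]
opening: 0.0001
12.3 [0.5962 0.0397 0.0103] jig mm [[49.4 78.8]] tool y axis deg 1.86 F [ 0.4 -8.4  1.4] open 0.0001 z axis [-3.0e-04 -2.8e-03 -1.0e+00]
```

View pics/w10c.png

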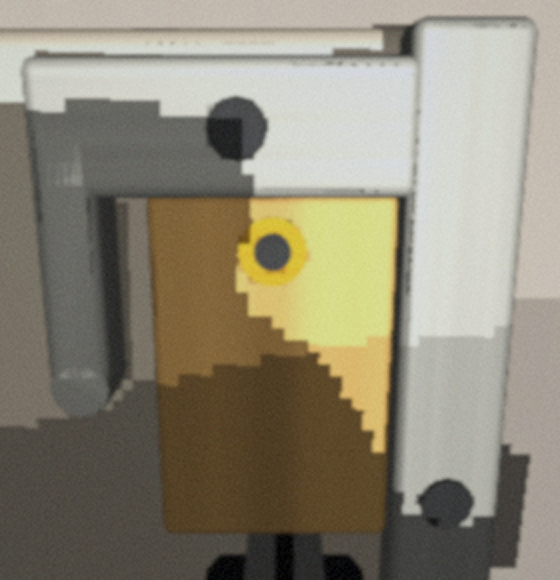

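The force has risen to 8 N with the leading end closed on the stop. I'll back off straight, lift, and inspect from above.

```bash
python3 -m handwheel '[[1,[0,-0.016,0],0],[1,[0.001,-0.04,0],0],[1,[0,-0.04,0],0],[1,[0,0,0.12],0],[1,[0,0.06,0.12],0],[1,[0,0.06,0.1],0],[1,[0,0,0],0],[1,[0,0,0],0]]'; python3 look.py w11;python3 - <<'E'
from h import *
J=np.load("J.npy")
a=cv2.imread("pics/w11.png"); cv2.imwrite("pics/w11s.png",a)
f=load("pics/w11.npz"); print(proj(f,tf(J,[[.05,.12,.017],[.03,.09,.017],[.07,.15,.024]])))
E
```

```text
clock: 13.15
position: [0.5967, 0.0481, 0.0957]
tool_rot: [0.0, 0.695, 0.719, 0.0]
ft_force: [-0.6, -0.7, -0.8]
opening: -0.0001
13.15 [0.5967 0.0481 0.0957] jig mm [[50.2 87.2]] tool y axis deg 1.99 F [-0.6 -0.7 -0.8] open -0.0001 z axis [ 1.1e-03  1.0e-04 -1.0e+00]
[[309.1785492  195.83357004]
 [273.38043227 248.26693126]
 [349.31946163 140.10883816]]
```

View pics/w11.png

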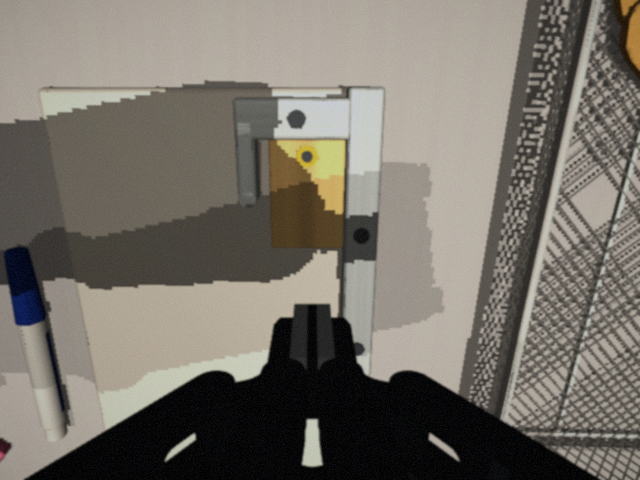

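```bash
python3 - <<'E'
from h import *
J=np.load("J.npy"); f=load("pics/w11.npz"); hsv=cv2.cvtColor(f["frame"],cv2.COLOR_RGB2HSV)
for v in (145,165,185,205,225,240):
    s=hsv[v,:,1]; u=np.where(s[262:350]>85)[0]+262
    p=inv(J,unproj(f,[[u.min()-.5,v],[u.max()+.5,v]],.017))*1000; print(v,u.min(),u.max(),p.round(1).tolist())
col=hsv[100:280,300,1]; w=np.where(col>85)[0]+100; print("y ends",(inv(J,unproj(f,[[300,w.min()-.5],[300,w.max()+.5]],.017))*1000).round(1))
cv2.imwrite("pics/w11c.png",cv2.resize(f["frame"][80:265,225:395,::-1],None,fx=3.2,fy=3.2,interpolation=cv2.INTER_CUBIC))
E
```

```text
145 269 345 [[29.0, 146.7], [68.7, 146.8]]
165 269 345 [[28.7, 136.4], [69.0, 136.6]]
185 270 344 [[28.9, 125.8], [68.8, 125.9]]
205 270 344 [[28.6, 114.9], [69.1, 115.0]]
225 271 343 [[28.8, 103.6], [68.9, 103.7]]
240 272 342 [[29.1, 94.9], [68.6, 95.0]]
y ends [[ 45.2 149.6]
 [ 44.9  90.5]]
```

View pics/w11c.png

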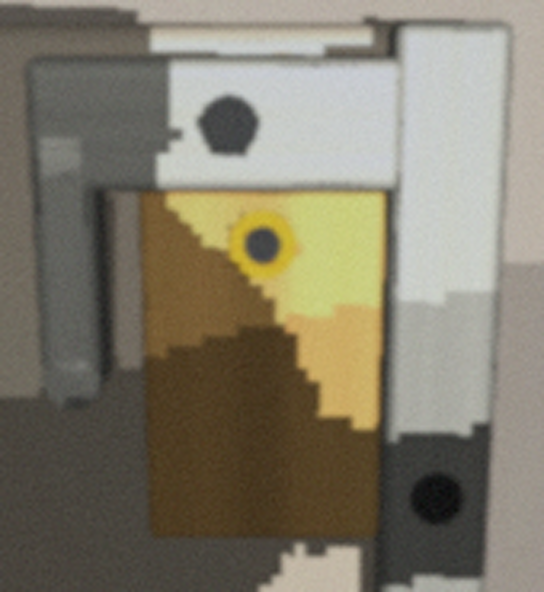

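```bash
python3 - <<'E'
from h import *
J=np.load("J.npy")
for n,vs in (("w11",(150,200,235)),("w10",(150,200,250)),("w5",(150,200,250)),("w3",())):
    f=load(f"pics/{n}.npz"); g=f["frame"]
    for v in vs:
        y=inv(J,unproj(f,[[345,v]],.017))[0,1]
        p=proj(f,tf(J,[[.07,y,.017],[.07,y,.024]])); 
        print(n,v,"strip width pred",(p[1,0]-p[0,0]).round(1), "px/mm",(proj(f,tf(J,[[.071,y,.017]]))-p[0])[0,0].round(2), g[v,int(p[0,0])-8:int(p[0,0])+10].sum(1).tolist(), int(p[0,0])-8)
E
```

```text
w11 150 strip width pred 1.2 px/mm 1.93 [536, 541, 535, 534, 516, 458, 335, 225, 295, 402, 494, 573, 598, 617, 610, 606, 611, 610] 339
w11 200 strip width pred 1.1 px/mm 1.86 [479, 483, 488, 472, 426, 319, 190, 186, 285, 351, 427, 490, 510, 498, 503, 492, 501, 498] 338
w11 235 strip width pred 1.0 px/mm 1.8 [193, 196, 187, 190, 187, 175, 142, 141, 138, 146, 165, 175, 173, 177, 168, 158, 113, 76] 337
w10 150 strip width pred 3.2 px/mm 3.14 [568, 559, 526, 480, 345, 199, 119, 170, 257, 333, 361, 349, 411, 533, 610, 641, 649, 644] 364
w10 200 strip width pred 2.9 px/mm 3.02 [568, 562, 528, 462, 310, 182, 143, 185, 267, 350, 406, 430, 486, 577, 621, 647, 644, 641] 362
w10 250 strip width pred 2.7 px/mm 2.9 [522, 500, 444, 325, 189, 134, 144, 185, 252, 322, 346, 406, 463, 495, 535, 556, 535, 540] 360
w5 150 strip width pred 3.8 px/mm 3.13 [581, 581, 541, 419, 296, 201, 148, 125, 139, 183, 284, 385, 449, 485, 512, 541, 557, 573] 375
w5 200 strip width pred 3.5 px/mm 3.01 [581, 548, 442, 314, 227, 168, 136, 148, 180, 272, 365, 432, 462, 468, 523, 553, 579, 579] 373
w5 250 strip width pred 3.2 px/mm 2.9 [527, 534, 521, 487, 438, 314, 191, 150, 156, 218, 291, 358, 355, 341, 406, 455, 496, 482] 370
```

The gap to the rail measures zero within about 0.3–0.5 mm. To be sure, I'll give the tag a gentle nudge toward the rail from its front side, near the trailing end at jig y ≈ 96, which stays clear of the lip nose at 115.

```bash
python3 -m handwheel '[[1,[-0.085,0.0155,0],0],[1,[-0.084,0.0155,0],0],[1,[0,0,-0.14],0],[1,[0,0,-0.14],0],[1,[0,0,-0.058],0],[1,[0,0,0],0],[1,[0,0,0],0]]'; python3 look.py w12
```

```text
clock: 13.9
position: [0.5531, 0.0548, 0.0094]
tool_rot: [-0.001, 0.695, 0.719, -0.001]
ft_force: [0.1, -0.2, 0.4]
opening: 0.0005
13.9 [0.5531 0.0548 0.0094] jig mm [[ 6.8 95.2]] tool y axis deg 1.91 F [ 0.1 -0.2  0.4] open 0.0005 z axis [-0.0027 -0.001  -1.    ]
```

View pics/w12.png

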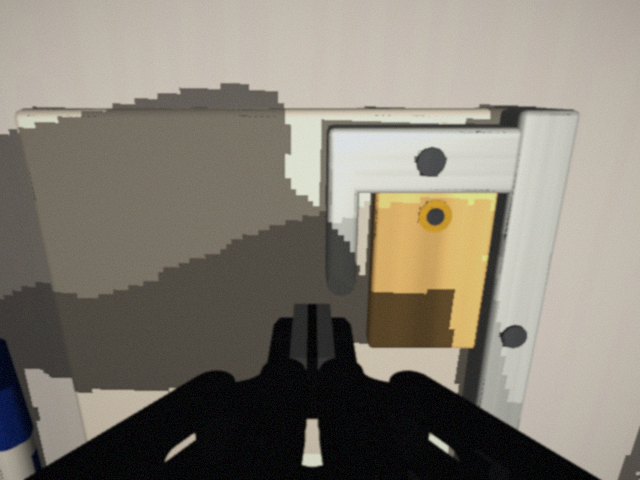

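```bash
python3 -m handwheel '[[1,[0.016,-0.002,0.006],0],[1,[0.012,0,0],0],[1,[0,0,0],0]]'; python3 -m handwheel '[[1,[0.008,0,0],0],[1,[0.008,0,0],0],[1,[0,0,0],0]]'; python3 look.py w13
```

```text
clock: 14.25
position: [0.562, 0.0554, 0.0124]
tool_rot: [0.0, 0.695, 0.719, 0.0]
ft_force: [-0.1, -0.3, -0.7]
opening: -0.0001
clock: 14.55
position: [0.5656, 0.0556, 0.0124]
tool_rot: [0.0, 0.695, 0.719, 0.0]
ft_force: [0.0, 0.2, 1.0]
opening: 0.0
14.55 [0.5656 0.0556 0.0124] jig mm [[19.3 95.6]] tool y axis deg 1.97 F [0.  0.2 1. ] open 0.0 z axis [ 4.e-04  0.e+00 -1.e+00]
```

View pics/w13.png

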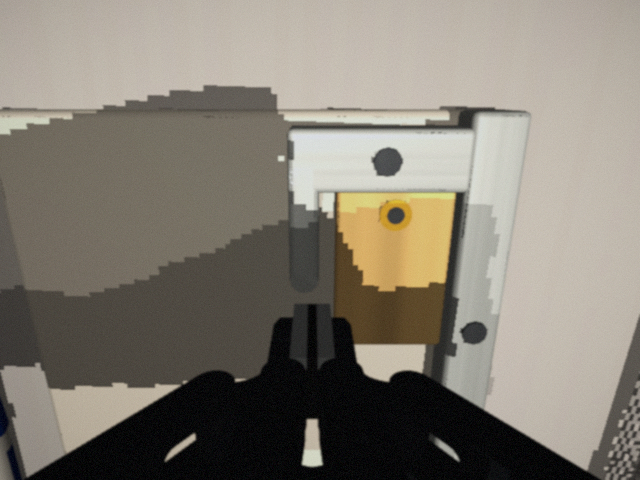

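The fingertip is about 1–3 mm from the tag's front side, so I'll creep.

```bash
python3 -m handwheel '[[1,[0.006,0,0],0],[1,[0,0,0],0]]'|sed -n 2p\;4p; python3 -m handwheel '[[1,[0.004,0,0],0],[1,[0,0,0],0]]'|sed -n 2p\;4p;python3 -m handwheel '[[1,[0.004,0,0],0],[1,[0,0,0],0]]'|sed -n 2p\;4p
```

```text
position: [0.5669, 0.0556, 0.0124]
ft_force: [0.0, -0.3, 0.0]
position: [0.5673, 0.0556, 0.0122]
ft_force: [-1.6, 0.8, 0.7]
position: [0.5675, 0.0556, 0.0121]
ft_force: [-5.1, 0.0, 3.7]
```

The force went straight to 5 N within 0.3 mm, so the tag was already on the rail. I'll back off, lift clear and do the final check.

```bash
python3 -m handwheel '[[1,[-0.02,0,0],0],[1,[-0.04,0,0],0],[1,[0,0,0.1],0],[1,[0,0,0.16],0],[1,[0.1,-0.1,0.16],0],[1,[0.1,-0.1,0.16],0],[1,[0,0,0],0],[1,[0,0,0],0]]'; python3 look.py w14; python3 - <<'E'
from workcell import vision
from h import *
J=np.load("J.npy"); f=load("pics/w14.npz"); hsv=cv2.cvtColor(f["frame"],cv2.COLOR_RGB2HSV)
m=((hsv[...,1]>85)&(hsv[...,0]>10)&(hsv[...,0]<35)).astype(np.uint8)
c=proj(f,tf(J,[[.05,.12,.017]]))[0]; print(c)
n,l,st,ce=cv2.connectedComponentsWithStats(m); i=l[int(c[1]),int(c[0])]
cnt=cv2.findContours((l==i).astype(np.uint8),cv2.RETR_EXTERNAL,cv2.CHAIN_APPROX_NONE)[0][0][:,0]
p=inv(J,unproj(f,cnt.astype(float),.017))*1000
r=cv2.minAreaRect(p.astype(np.float32)); print("tag in jig",r, p.min(0),p.max(0))
s=vision.grab_frame("side"); 
o=cv2.imread("pics/side0.png"); a=np.ascontiguousarray(s["frame"][:,:,::-1])
cv2.imwrite("pics/sidef.png",np.hstack([cv2.resize(x[170:400,230:430],None,fx=2,fy=2,interpolation=cv2.INTER_CUBIC) for x in(o,a)]))
E
```

```text
clock: 16.0
position: [0.601, 0.0081, 0.153]
tool_rot: [0.001, 0.695, 0.719, 0.001]
ft_force: [-0.9, 0.2, -0.3]
opening: 0.0001
16.0 [0.601  0.0081 0.153 ] jig mm [[53.3 47. ]] tool y axis deg 1.88 F [-0.9  0.2 -0.3] open 0.0001 z axis [ 2.4e-03  1.0e-04 -1.0e+00]
[304.24863969 113.63641347]
tag in jig ((48.78132629394531, 120.21530151367188), (40.26311492919922, 60.16624069213867), 0.035664815455675125) [28.65502457 90.13151613] [ 68.91391542 150.31021957]
```

View pics/w14.png

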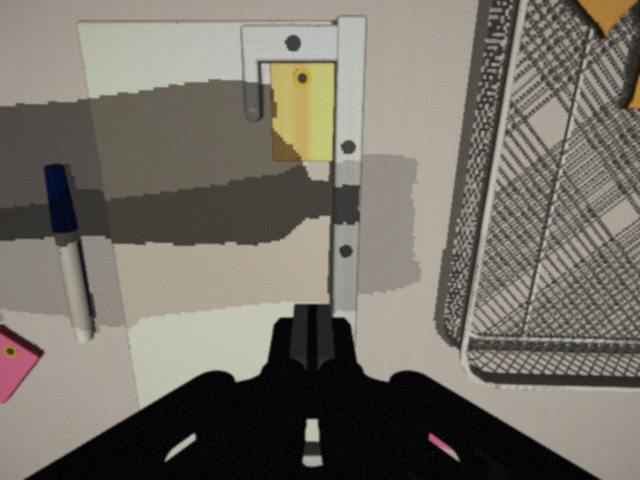

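View pics/sidef.png

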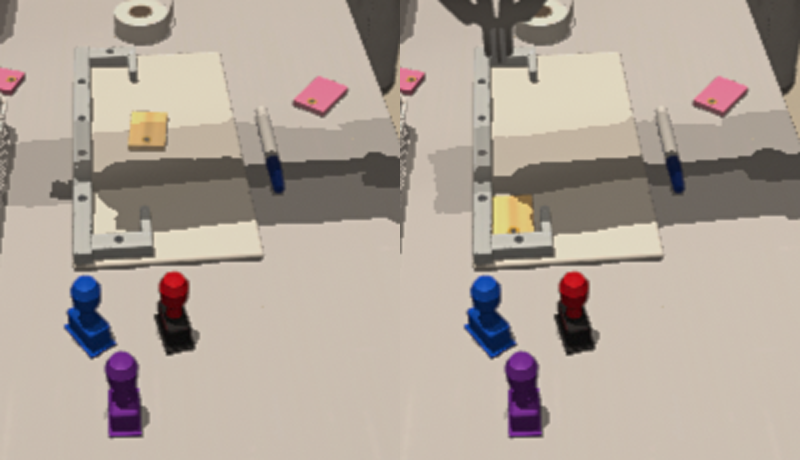

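The tag measures jig (48.8, 120.2), 0.04°. That is home, apart from the ~1 mm x bias also seen when it was pressed on the rail. The side view before and after shows the stamps, roll and marker unmoved. The arm is clear, so I'm handing in.

```bash
python3 -c "
from workcell import ticket; print(ticket.job_done())"
```

```text
the job is handed in; nothing more can be done
None
```

The tag is home in the left pocket, the one by the black-footed date stamp, and the job is handed in at about 16 s of the 48 s allowed.

**What I did:** With two fingertips I pushed the tag flat against the back rail in the middle stretch. I then slid it along the rail with the shut fingertips until it met the end stop at about 8 N. A light nudge from the front met about 5 N within 0.3 mm, so it was already on the rail.

**Last checks:**
- **Tag:** it measures jig (48.8, 120.2) mm against the target (50, 120), turned 0.04° to the rail. The 1.2 mm in x disagrees with the target. I put most of it down to camera and jig-pose bias, because the tag read about 1 mm short all along the slide and the rail's own edge up to 0.7 mm short.
- **During the slide:** the edges stayed within about 0.3 mm of the same distance from the rail in each picture I took.
- **Surroundings:** before-and-after side views show the stamps and marker where they were. The roll looks unmoved too, but the gripper partly hides it in the last view.
- **Robot:** it was clear of everything at hand-in. The largest contact force I read was about 8 N.

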